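# Seat the DI boxes in the rack tray

## Task

The green and the blue DI box are about to be screwed down in the black rack tray: push each of them back along the tray with the fingers until it sits fully home and square against the tray's upturned rear lip. The red one is faulty and is coming out, so leave it pulled forward just where it is. Only push: lift or tip nothing, and do not disturb the tape, the screwdriver or the spray can.

Things in the scene. Friction and masses are not known exactly. Their poses are not given: they have to be found in the camera images.
- tray: Black steel rack tray, 162 mm deep (x), 440 wide (y), lying fast on a 3 mm rubber mat (200 by 470 mm); it does not move. Origin: centre of its footprint at bench height. x points from its open, lipless front (robot side) to the rear lip, y left, z up. Floor top 6 mm above the bench. Side flanges at y = -219 and 219 mm, 44 mm above the bench, a 22 mm rack ear turned out at each front corner.
- tray_stop (a point): Middle of the inner face of the tray's rear lip at floor height: x = 78, z = 6 mm in the tray's frame; axes as the tray's. The lip is 3 mm thick and stands 20 mm above the floor.
- psu (a point): Top centre of the grey power supply (120 deep, 100 wide, 40 mm high) that is screwed to the tray's left end and already sits home; fixed.
- di_green: Green steel DI box, a loose block 120 mm deep (x), 72 wide (y), 42 high, 0.4 to 0.8 kg, flat on the tray floor, pulled 25 to 65 mm forward of home and up to 8 degrees askew. Origin: centre of its underside; x points to its rear (the end with one round socket), which belongs against the lip. The three boxes stand side by side, about 103 mm from centre to centre. It slides freely, nothing guides it.
- di_green_rear (a point): Middle of the lower rear edge of the green box (60 mm behind its origin).
- di_blue: Blue DI box, the same in size, mass and axes as the green one. The order of the three colours from left to right varies.
- di_blue_rear (a point): Middle of the lower rear edge of the blue box (60 mm behind its origin).
- di_red: Red DI box, the same in size, mass and axes as the green one, also pulled forward; it is to be left where it is.
- can: Small spray can with red cap, 52 mm across, 150 mm high, standing on the bench to the left of the tray. Origin: centre of its base.
- screwdriver: Screwdriver lying on the bench in front of the tray's left end: 200 mm long, handle 26 mm thick. Origin: middle of its length, on the bench; x towards its tip.
- tape: Roll of black tape lying flat on the bench to the right of the tray, 110 mm across, 48 mm high. Origin: centre of its underside.

How it is judged:
At the end, for the whole second after the job is handed in: The rear edges of the green and blue boxes lie within 4 mm of the rear lip at their middle and within 0.05 rad of square to it, flat on the tray floor and at rest; the red box is within 10 mm of where it was, and the can, screwdriver and tape within 20 mm (x of each of di_green_rear, di_blue_rear in the frame of tray_stop above -0.004 m and angle between the x axis of each of di_green, di_blue and the x axis of tray, either way round below 0.05 rad and z of each of di_green_rear, di_blue_rear in the frame of tray_stop below 0.004 m and linear speed of each of di_green, di_blue below 0.01 m/s and distance of di_red from where it was at the start of the episode below 0.01 m and distance of each of can, screwdriver, tape from where it was at the start of the episode below 0.02 m); the robot touches nothing.
It fails at once if a DI box is lifted off the tray floor by more than 10 mm, or tipped by more than 0.12 rad (z of any of di_green, di_blue, di_red in the frame of tray above 0.016 m or angle between any of di_green, di_blue, di_red's own z axis and vertical above 0.12 rad).
It fails at once if the red box is moved by more than 10 mm (distance of di_red from where it was at the start of the episode above 0.01 m).
It fails at once if the can, the screwdriver or the tape is moved by more than 20 mm or lifted, or the can tipped (distance of any of can, screwdriver, tape from where it was at the start of the episode above 0.02 m or angle between can's own z axis and vertical above 0.2 rad).
It also fails if it takes over 43 s, if anything falls off the work surface, if the arm or the gripper's body presses on something with over 40 N, if the wrist force passes 120 N, or if a joint passes its speed limit or range.

## Robot

A 6-joint arm with a two-finger parallel gripper is mounted at the origin on the work surface. World frame = base frame: x ahead of the robot, y to its left, z up, the work surface at z = 0. Lengths are in m, angles in rad, forces in N, time in s.
With the tool pointing down it reaches from about 0.35 to 0.725 m from the base axis. Payload 6 kg.
Tool frame: the origin (TCP) lies at the very end of the fingers, on their centre line; the grasp point (between the pads) lies bot.grasp_offset behind it (bot.grasp_offset is the distance from the TCP to the grasp point, in m); z points along the fingers, y is the line along which they close (so a half turn about z gives the same grasp; the last joint's range is limited). The gripper opens to 85 mm and grips with 20 to 120 N. Pads are 22 mm wide; open, the fingers measure 114 mm over their backs; the gripper's body (76 mm by 85 mm) begins 54 mm behind the grasp point. The pads swing forward as they close: fully open they stand 13 mm farther back than shut.
Start: joints at [1.501, 0.04, 0.085, 0, -1.615, -0.334], TCP at [0.236, 0.552, 0.231] pointing down, gripper open.
Joint ranges: [-2.56, 2.56], [-1.29, 2.01], [-1.08, 1.49], [-3.29, 1.98], [-2.81, -0.18], [-2.99, 2.99]. Speed limits (rad/s): [2.57, 2.57, 3.01, 3.14, 3.14, 3.14].

## Interface

Orientations are given as [roll, pitch, yaw] about the fixed x, y, z axes, in that order (R = Rz(yaw) Ry(pitch) Rx(roll)).
In Python, from bench import bot, snapshot, get_calibration gives the robot as it stands. The module is installed in compiled form; this text tells all that it offers.
- The arm moves only by the tool move_arm, never from a script. Its argument "rows" is a list of rows, each an object with "linear": the shift along the world's x, y, z in units of 30 mm (1.0 is 30 mm), a list of three; "turn": the turn about the world's z in degrees. In form: [{"linear": [tx, ty, tz], "turn": turn}, ...]. A call has 1 to 5 rows; each row is the pose to reach, as a shift and turn from the pose commanded when the call began; what a row does not reach only later rows make up. A row lasts 1/12 s, in which the tool goes at most 41.7 mm and 7.16 degrees, less where a joint would pass 70% of its speed; a pose out of reach is approached as far as the arm can. A call with a gripper value outside its range is refused whole. "claw" is the gripper command: -1 is shut, 1 is fully open, values between are in proportion, set as the call begins (left out, the last holds). The fingers move at their own pace and stop on an object; "newtons" is the grip in N (left out, the last holds). Time passes only in rows, so rows that repeat a pose let the fingers close. It gives the time, the measured TCP pose, the force, the opening and the grip force at its end, in the units of the state.
- bot.read_state(): the state, without advancing time (a new reading comes with each control period).
- snapshot(name): name is "scene" or "top"; returns the picture (480x640x3 uint8, blue, green, red); there is no depth.
- get_calibration(name): a dict with "fx", "fy", "cx", "cy" (pixels), "xyz" and "orientation" of the camera in the world. Camera axes: x right, y up, looking along -z (the intrinsics and any distortion apply to the point x, -y, -z); pixel columns grow to the right and rows downward; lengths in m; the calibration is good to about 2 mm. A picture is of the moment at which its call begins. get_calibration takes no time and is no camera call.
- bot.close_job(): hands the job in; it is judged then, once.
The state is a dict: "time_s": time; "qpos": joint angles; "joint_vel": joint speeds; "joint_efforts": joint torques, N m; "position": TCP position; "tool_rot": TCP orientation; "wrist_force": force on the tool from outside, world axes, zero at the start; "torque": the same for the moment, N m; "width": finger opening in m; "finger_force": force on a finger pad.
Only numpy, scipy, OpenCV 4.12 (cv2) and the standard library are available. Lean on these libraries where they do the work, as an engineer would, in place of code of your own. Each camera call takes 0.05 s, during which the arm holds its last target. There are 200 camera calls.

## Working session

There is one attempt and no reset: what is moved stays moved. The work goes in short steps, Python scripts to look and compute and a tool call to move; the robot and the scene stay as the last step left them, time stands still between calls to the robot, and variables do not carry over. Pictures are saved under pics/ and viewed, at most 10 in all, crops included, and the job is handed in when it is done.

Besides the shell and the picture viewer there is one more tool, called after "Emit:" in YAML: its name, and indented under it one key for each argument. move_arm: Moves the arm, as the interface text tells. Its arguments: {"type":"object","properties":{"rows":{"type":"array"},"claw":{"type":"number"},"newtons":{"type":"number"}},"required":["rows"]}

```bash
mkdir -p pics; python3 - <<'E'
from bench import bot,snapshot,get_calibration
import cv2
for n in("top","scene"):
    cv2.imwrite(f"pics/{n}0.png",snapshot(n)); print(n,get_calibration(n))
print(bot.read_state(),bot.grasp_offset)
E
```

```text
top {'fx': 527.3730028708102, 'fy': 527.3730028708102, 'cx': 317.7436863979929, 'cy': 242.025115521463, 'xyz': array([0.45066605, 0.04626597, 1.12276518]), 'orientation': array([ 0.04364104,  0.0029413 , -1.59149471])}
scene {'fx': 486.86311149591, 'fy': 486.86311149591, 'cx': 317.95099730650156, 'cy': 242.94352988445357, 'xyz': array([1.16364372, 0.31648498, 1.08097795]), 'orientation': array([ 0.58894826, -0.01174917,  1.990196  ])}
{'time_s': 0.1, 'qpos': array([ 1.50068509e+00,  4.07562720e-02,  8.38623489e-02, -4.00124793e-04,
       -1.61550878e+00, -3.33693906e-01]), 'joint_vel': array([ 0.00125996, -0.00154866,  0.00213523,  0.00050768, -0.00099014,
       -0.00224324]), 'joint_efforts': array([-5.98362501e-03, -3.69347262e+01,  3.48278582e+01,  6.95189863e+00,
       -4.65689591e-03,  7.94371822e-07]), 'position': array([0.23557339, 0.55148006, 0.23035117]), 'tool_rot': array([ 3.13994395e+00, -1.48442832e-04, -4.03787452e-01]), 'wrist_force': array([-0.54062032, -0.20088023,  0.27127614]), 'torque': array([ 0.04144374, -0.02713006, -0.03332961]), 'finger_force': 0.0, 'width': 0.08526734787152884} 0.0187
```

View pics/top0.png

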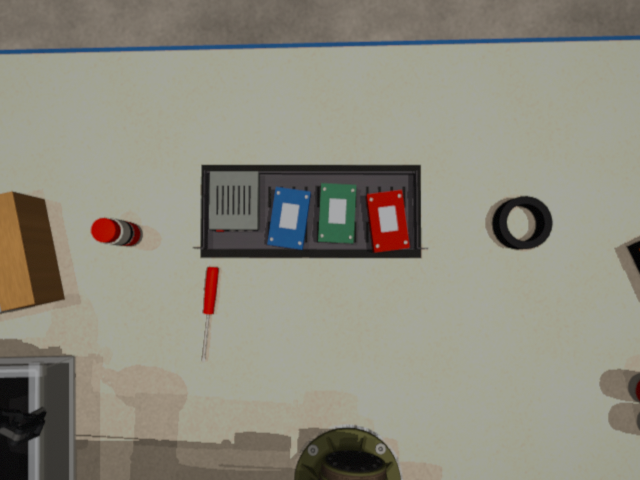

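View pics/scene0.png

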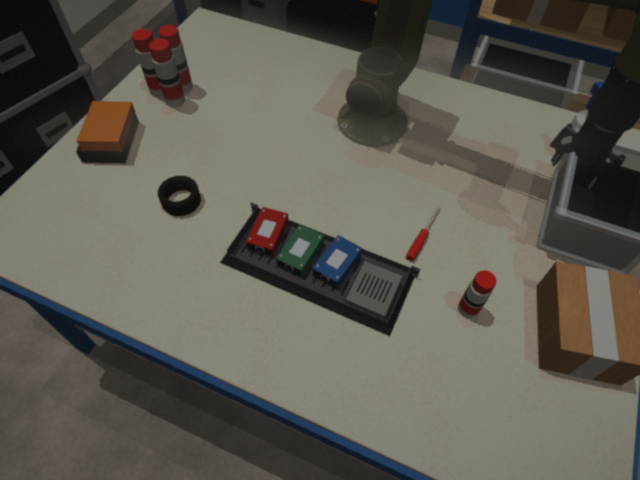

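The top view shows blue (289,217), green (337,213) and red (388,220), with the mat outline at x 202–421 and y 166–257. The psu is home at the left. Next I measure them precisely.

```bash
cat > h.py <<'E'
import numpy as np,cv2
from scipy.spatial.transform import Rotation as R
from bench import bot,snapshot,get_calibration
c=get_calibration("top"); Rc=R.from_euler("xyz",c["orientation"]).as_matrix()
def back(px,z):
    px=np.atleast_2d(np.float64(px))
    d=np.c_[(px[:,0]-c["cx"])/c["fx"],-(px[:,1]-c["cy"])/c["fy"],-np.ones(len(px))]@Rc.T
    return (c["xyz"]+d*((z-c["xyz"][2])/d[:,2])[:,None])[:,:2]
def boxes(im):
    hsv=cv2.cvtColor(im,cv2.COLOR_BGR2HSV); out={}
    for n,h in dict(blue=(100,120),green=(60,90),red=(0,8)).items():
        m=cv2.inRange(hsv,(h[0],110,50),(h[1],255,255)); m[:180]=0;m[260:]=0;m[:,:262]=0;m[:,425:]=0
        k=max(cv2.findContours(m,cv2.RETR_EXTERNAL,cv2.CHAIN_APPROX_NONE)[0],key=cv2.contourArea)
        w=back(k[:,0],0.048)
        r=cv2.minAreaRect((w*1000).astype(np.float32)); b=cv2.boxPoints(r)
        b=b[np.argsort(-b[:,0])]; f=b[:2].mean(0); q=b[2:].mean(0); a=np.arctan2(*(f-q)[::-1])
        out[n]=(f,q,a); print(n,"rear",f.round(1),"front",q.round(1),"ang",np.degrees(a).round(1),"size",np.round(r[1],1))
    return out
E
python3 - <<'E'
from h import *
im=cv2.imread("pics/top0.png"); boxes(im)
g=im[150:270,190:430]; cv2.imwrite("pics/crop0.png",cv2.resize(g,None,fx=3.3,fy=3.3,interpolation=cv2.INTER_CUBIC))
E
```

```text
blue rear [609.3  96.2] front [488.4 116.9] ang -9.7 size [ 75.2 122.6]
green rear [615.7   5.2] front [497.7  12.1] ang -3.3 size [ 73.3 118.2]
red rear [599.8 -88.6] front [ 477.1 -102. ] ang 6.2 size [123.4  77.1]
```

View pics/crop0.png

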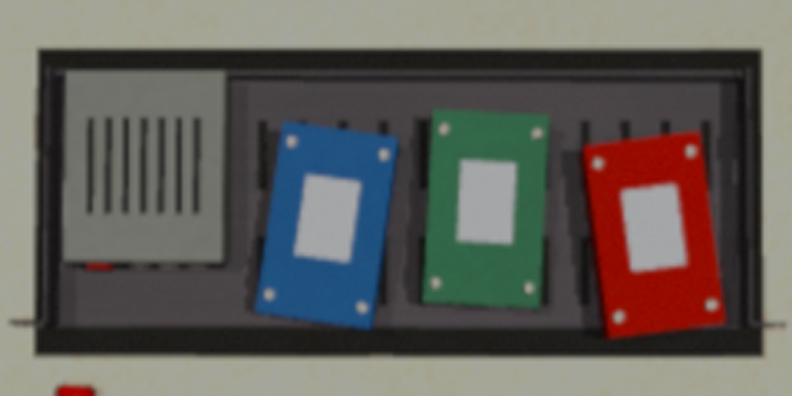

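The crop shows mat corners at about (38,50), (762,50), (36,354) and (760,354). The psu top corners are (64,70), (226,70) and (224,264). All three boxes are forward and there are clear gaps between them.

```bash
python3 - <<'E'
from h import *
f=lambda p:np.array(p)/3.3+[190,150]-0.35
m=back(f([(38,50),(762,50),(36,354),(760,354)]),0.003)*1000
p=back(f([(64,70),(226,70),(62,262),(224,264)]),0.046)*1000
print(m.round(1),m.mean(0).round(1)); print(p.round(1))
d=m[0]-m[1];print("yaw",np.degrees(np.arctan2(-d[0],d[1])))
d=m[2]-m[3];print("yaw",np.degrees(np.arctan2(-d[0],d[1])))
e=back(f([(10,322),(783,325)]),0.044)*1000;print(e.round(1))
E
```

```text
[[ 670.2  294.6]
 [ 660.3 -174.6]
 [ 473.1  298.1]
 [ 463.5 -167.6]] [566.8  62.6]
[[648.9 269. ]
 [646.8 168. ]
 [529.  271.6]
 [525.7 171.1]]
yaw -1.2181722890203133
yaw -1.188525230323327
[[ 492.5  304.8]
 [ 480.7 -174.5]]
```

Emit:
move_arm:
  rows:
    - {"linear": [0,0,1],"turn": 0}
    - {"linear": [0.6,-1.2,1],"turn": 4}
    - {"linear": [1.2,-2.4,1],"turn": 9}
    - {"linear": [1.8,-3.6,1],"turn": 14}
    - {"linear": [2.4,-4.8,1],"turn": 20}
  claw: -0.2
  newtons: 60

```text
time_s: 0.52
position: [0.3079, 0.4061, 0.2607]
tool_rot: [3.141, 0.0, -0.05]
wrist_force: [-0.1, 0.9, 0.6]
width: 0.0342
finger_force: 0.0
```

Emit:
move_arm:
  rows:
    - {"linear": [0.6,-1.2,0],"turn": 1.9}
    - {"linear": [1.2,-2.4,0],"turn": 1.9}
    - {"linear": [1.8,-3.6,0],"turn": 1.9}
    - {"linear": [2.4,-4.8,0],"turn": 1.9}
    - {"linear": [3,-6,0],"turn": 1.9}

```text
time_s: 0.93
position: [0.3979, 0.2259, 0.2612]
tool_rot: [-3.141, 0.0, -0.021]
wrist_force: [1.0, 1.4, 0.6]
width: 0.0345
finger_force: 0.0
```

Emit:
move_arm:
  rows:
    - {"linear": [0.6,-1.2,0],"turn": 0}
    - {"linear": [1.2,-2.4,0],"turn": 0}
    - {"linear": [1.8,-3.6,0],"turn": 0}
    - {"linear": [1.8,-3.6,0],"turn": 0}
    - {"linear": [1.8,-3.6,0],"turn": 0}

```text
time_s: 1.35
position: [0.4522, 0.1177, 0.2609]
tool_rot: [3.141, 0.001, -0.026]
wrist_force: [-0.3, 0.8, 0.9]
width: 0.0342
finger_force: 0.0
```

Emit:
move_arm:
  rows:
    - {"linear": [0,-0.25,-1.3],"turn": 0}
    - {"linear": [0,-0.25,-2.6],"turn": 0}
    - {"linear": [0,-0.25,-3.9],"turn": 0}
    - {"linear": [0,-0.25,-5.2],"turn": 0}
    - {"linear": [0,-0.25,-6],"turn": 0}

```text
time_s: 1.77
position: [0.4493, 0.1126, 0.0765]
tool_rot: [3.14, 0.005, -0.02]
wrist_force: [0.2, -0.3, 1.1]
width: 0.0339
finger_force: 0.0
```

Emit:
move_arm:
  rows:
    - {"linear": [0,0,-0.7],"turn": 0}
    - {"linear": [0,0,-1.4],"turn": 0}
    - {"linear": [0,0,-1.8],"turn": 0}
    - {"linear": [0,0,-2.1],"turn": 0}
    - {"linear": [0,0,-2.1],"turn": 0}

```text
time_s: 2.18
position: [0.4506, 0.1124, 0.0166]
tool_rot: [3.14, 0.002, -0.021]
wrist_force: [0.3, -0.9, -0.3]
width: 0.0341
finger_force: 0.0
```

Emit:
move_arm:
  rows:
    - {"linear": [0.15,0,0],"turn": 0}
    - {"linear": [0.3,0,0],"turn": 0}
    - {"linear": [0.45,0,0],"turn": 0}
    - {"linear": [0.6,0,0],"turn": 0}
    - {"linear": [0.75,0,0],"turn": 0}

```text
time_s: 2.6
position: [0.475, 0.1123, 0.0189]
tool_rot: [-3.141, -0.001, -0.022]
wrist_force: [-8.7, -0.8, 3.0]
width: 0.0338
finger_force: 3.6
```

Emit:
move_arm:
  rows:
    - {"linear": [0.12,0,0],"turn": 0}
    - {"linear": [0.24,0,0],"turn": 0}
    - {"linear": [0.36,0,0],"turn": 0}
    - {"linear": [0.48,0,0],"turn": 0}
    - {"linear": [0.6,0,0],"turn": 0}

```text
time_s: 3.02
position: [0.4917, 0.1114, 0.0183]
tool_rot: [3.14, 0.003, -0.022]
wrist_force: [-6.1, -1.3, 4.9]
width: 0.0343
finger_force: 3.3
```

```bash
python3 - <<'E'
from h import *
im=snapshot("top"); boxes(im)
cv2.imwrite("pics/crop1.png",cv2.resize(im[150:270,190:430],None,fx=3.3,fy=3.3,interpolation=cv2.INTER_CUBIC))
E
```

```text
blue rear [624.1 105.2] front [546.4 112.1] ang -5.0 size [75.2 78.1]
green rear [615.5   4.5] front [498.   12.9] ang -4.1 size [ 72.1 117.8]
red rear [600.6 -88.2] front [ 476.6 -101.4] ang 6.0 size [124.7  78.1]
```

View pics/crop1.png

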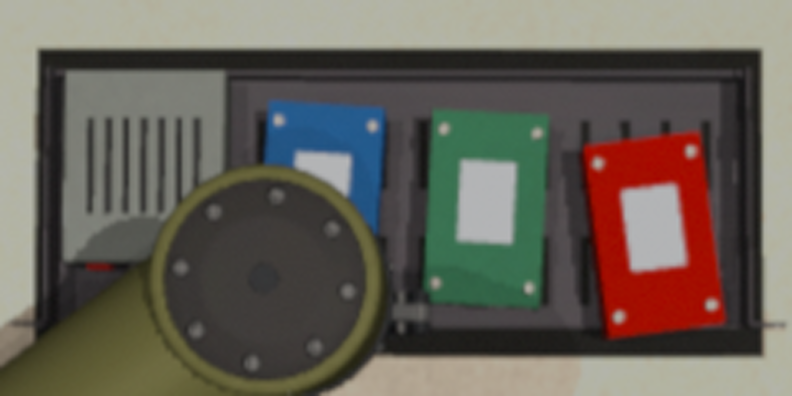

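Blue's rear edge is now at about crop row 105, and it is squaring up. I keep pushing.

Emit:
move_arm:
  rows:
    - {"linear": [0.12,0,0],"turn": 0}
    - {"linear": [0.24,0,0],"turn": 0}
    - {"linear": [0.36,0,0],"turn": 0}
    - {"linear": [0.48,0,0],"turn": 0}
    - {"linear": [0.6,0,0],"turn": 0}

```text
time_s: 3.48
position: [0.5097, 0.1118, 0.0181]
tool_rot: [3.141, 0.002, -0.022]
wrist_force: [-6.0, -0.3, 3.2]
width: 0.0338
finger_force: 2.9
```

Emit:
move_arm:
  rows:
    - {"linear": [0.03,0,0],"turn": 0}
    - {"linear": [0.06,0,0],"turn": 0}
    - {"linear": [0.09,0,0],"turn": 0}
    - {"linear": [0.09,0,0],"turn": 0}

```text
time_s: 3.82
position: [0.5125, 0.112, 0.0181]
tool_rot: [3.141, 0.001, -0.022]
wrist_force: [-4.9, -1.1, 3.0]
width: 0.0342
finger_force: 2.4
```

Emit:
move_arm:
  rows:
    - {"linear": [0.04,0,0],"turn": 0}
    - {"linear": [0.07,0,0],"turn": 0}
    - {"linear": [0.1,0,0],"turn": 0}
    - {"linear": [0.1,0,0],"turn": 0}

```text
time_s: 4.15
position: [0.5151, 0.112, 0.0182]
tool_rot: [3.141, 0.002, -0.022]
wrist_force: [-7.6, 0.6, 4.9]
width: 0.0342
finger_force: 3.9
```

Emit:
move_arm:
  rows:
    - {"linear": [0.03,0,0],"turn": 0}
    - {"linear": [0.06,0,0],"turn": 0}
    - {"linear": [0.06,0,0],"turn": 0}

```text
time_s: 4.4
position: [0.5151, 0.112, 0.0182]
tool_rot: [3.14, 0.006, -0.022]
wrist_force: [-19.9, 0.8, 11.4]
width: 0.0343
finger_force: 9.4
```

```bash
python3 - <<'E'
from h import *
boxes(snapshot("top"))
E
```

```text
blue rear [642.4 140.7] front [599.7  69.7] ang 59.0 size [82.8 35.7]
green rear [615.6   3.9] front [497.2  12.2] ang -4.0 size [ 71.9 118.6]
red rear [600.6 -88.2] front [ 476.7 -101.5] ang 6.2 size [124.6  78.3]
```

Emit:
move_arm:
  rows:
    - {"linear": [0.03,0,0],"turn": 0}
    - {"linear": [0.05,0,0],"turn": 0}
    - {"linear": [0.05,0,0],"turn": 0}

```text
time_s: 4.7
position: [0.515, 0.112, 0.0182]
tool_rot: [3.14, 0.01, -0.021]
wrist_force: [-27.1, 2.8, 17.4]
width: 0.0341
finger_force: 13.9
```

Emit:
move_arm:
  rows:
    - {"linear": [-0.4,0,0],"turn": 0}
    - {"linear": [-1,0,0],"turn": 0}
    - {"linear": [-1.8,-0.5,0],"turn": 0}
    - {"linear": [-2,-1.5,0],"turn": 0}
    - {"linear": [-2,-2.3,0],"turn": 0}

```text
time_s: 5.12
position: [0.4585, 0.0429, 0.0185]
tool_rot: [-3.141, -0.001, -0.019]
wrist_force: [1.7, 0.5, 0.2]
width: 0.034
finger_force: 0.0
```

Emit:
move_arm:
  rows:
    - {"linear": [0,-0.9,0],"turn": 0}
    - {"linear": [0,-1.1,0],"turn": 0}
    - {"linear": [0,-1.1,0],"turn": 0}

```text
time_s: 5.37
position: [0.4596, 0.0091, 0.0185]
tool_rot: [-3.141, -0.001, -0.024]
wrist_force: [-0.1, 0.1, 0.1]
width: 0.0341
finger_force: 0.0
```

```bash
python3 - <<'E'
from h import *
im=snapshot("top"); boxes(im)
cv2.imwrite("pics/crop2.png",cv2.resize(im[150:270,190:430],None,fx=3.3,fy=3.3,interpolation=cv2.INTER_CUBIC))
E
```

```text
blue rear [626.4 114. ] front [525.6 115.9] ang -1.1 size [ 71.8 100.8]
green rear [615.4   3.7] front [507.  13.] ang -4.9 size [ 70.9 108.8]
red rear [600.6 -88.2] front [ 476.6 -101.5] ang 6.2 size [124.7  78.3]
```

View pics/crop2.png

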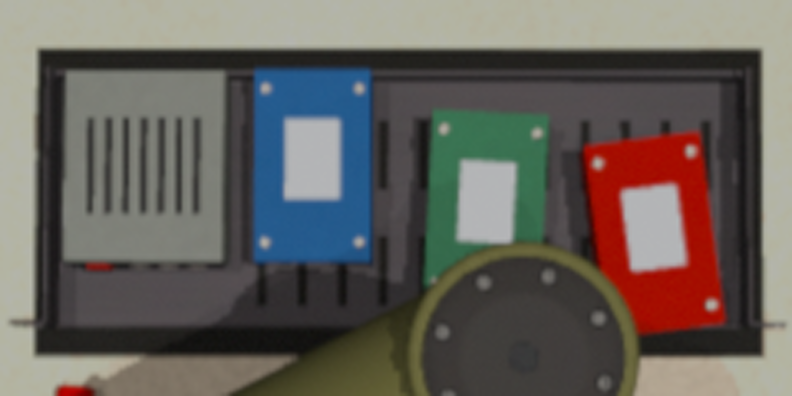

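Blue's rear edge is at crop row 69, level with the psu, and it is square (the 626 mm rear reading is only my mask clipping). The gripper now stands in front of green.

Emit:
move_arm:
  rows:
    - {"linear": [0.2,0,0],"turn": 0}
    - {"linear": [0.4,0,0],"turn": 0}
    - {"linear": [0.6,0,0],"turn": 0}
    - {"linear": [0.8,0,0],"turn": 0}
    - {"linear": [0.95,0,0],"turn": 0}

```text
time_s: 5.83
position: [0.4878, 0.0103, 0.018]
tool_rot: [3.14, 0.002, -0.021]
wrist_force: [-7.2, -1.1, 5.6]
width: 0.0342
finger_force: 3.1
```

Emit:
move_arm:
  rows:
    - {"linear": [0.12,0,0],"turn": 0}
    - {"linear": [0.24,0,0],"turn": 0}
    - {"linear": [0.36,0,0],"turn": 0}
    - {"linear": [0.48,0,0],"turn": 0}
    - {"linear": [0.6,0,0],"turn": 0}

```text
time_s: 6.25
position: [0.5058, 0.0103, 0.018]
tool_rot: [3.141, 0.001, -0.021]
wrist_force: [-4.6, -0.1, 2.7]
width: 0.0342
finger_force: 2.0
```

Emit:
move_arm:
  rows:
    - {"linear": [0.06,0,0],"turn": 0}
    - {"linear": [0.12,0,0],"turn": 0}
    - {"linear": [0.18,0,0],"turn": 0}
    - {"linear": [0.18,0,0],"turn": 0}

```text
time_s: 6.58
position: [0.5115, 0.0103, 0.0181]
tool_rot: [-3.142, -0.0, -0.022]
wrist_force: [-0.8, -1.0, -2.2]
width: 0.0342
finger_force: 0.4
```

Emit:
move_arm:
  rows:
    - {"linear": [0.04,0,0],"turn": 0}
    - {"linear": [0.07,0,0],"turn": 0}
    - {"linear": [0.07,0,0],"turn": 0}

```text
time_s: 6.83
position: [0.5127, 0.0103, 0.018]
tool_rot: [3.142, 0.001, -0.022]
wrist_force: [-4.8, 0.9, 1.6]
width: 0.034
finger_force: 2.5
```

Emit:
move_arm:
  rows:
    - {"linear": [0.04,0,0],"turn": 0}
    - {"linear": [0.07,0,0],"turn": 0}
    - {"linear": [0.07,0,0],"turn": 0}

```text
time_s: 7.08
position: [0.5127, 0.0102, 0.0181]
tool_rot: [3.141, 0.006, -0.022]
wrist_force: [-16.8, 4.5, 10.1]
width: 0.0342
finger_force: 8.7
```

Emit:
move_arm:
  rows:
    - {"linear": [0.03,0,0],"turn": 0}
    - {"linear": [0.05,0,0],"turn": 0}
    - {"linear": [0.05,0,0],"turn": 0}

```text
time_s: 7.33
position: [0.5127, 0.0102, 0.0181]
tool_rot: [3.141, 0.01, -0.022]
wrist_force: [-25.7, 5.1, 16.4]
width: 0.0342
finger_force: 13.1
```

Green is seated at 512.7 mm, as predicted. Now I back off and check.

Emit:
move_arm:
  rows:
    - {"linear": [-0.4,0,0],"turn": 0}
    - {"linear": [-1,0,0],"turn": 0}
    - {"linear": [-2,0,0],"turn": 0}
    - {"linear": [-2.5,0,1],"turn": 0}
    - {"linear": [-2.5,0,2.3],"turn": 0}

```text
time_s: 7.75
position: [0.438, 0.0096, 0.0848]
tool_rot: [3.14, 0.005, -0.021]
wrist_force: [2.3, 1.3, 1.5]
width: 0.0343
finger_force: 0.0
```

Emit:
move_arm:
  rows:
    - {"linear": [-0.5,0,1.2],"turn": 0}
    - {"linear": [-1,0,2.4],"turn": 0}
    - {"linear": [-1,0,3.6],"turn": 0}
    - {"linear": [-1,0,4.5],"turn": 0}
    - {"linear": [-1,0,4.5],"turn": 0}

```text
time_s: 8.17
position: [0.4142, 0.0104, 0.2297]
tool_rot: [-3.138, -0.012, -0.022]
wrist_force: [0.1, 0.5, 0.1]
width: 0.0343
finger_force: 0.0
```

```bash
sed -i 's/m\[:180\]/m[:165]/' h.py; python3 - <<'E'
from h import *
im=snapshot("top"); boxes(im)
cv2.imwrite("pics/top3.png",im)
cv2.imwrite("pics/crop3.png",cv2.resize(im[150:270,190:430],None,fx=3.3,fy=3.3,interpolation=cv2.INTER_CUBIC))
E
```

```text
blue rear [647.1 113.6] front [525.6 116. ] ang -1.1 size [ 71.9 121.5]
green rear [642.8  10. ] front [523.5  12.6] ang -1.2 size [ 69.8 119.3]
red rear [600.6 -88.3] front [ 476.4 -101.3] ang 6.0 size [124.9  78.2]
```

View pics/crop3.png

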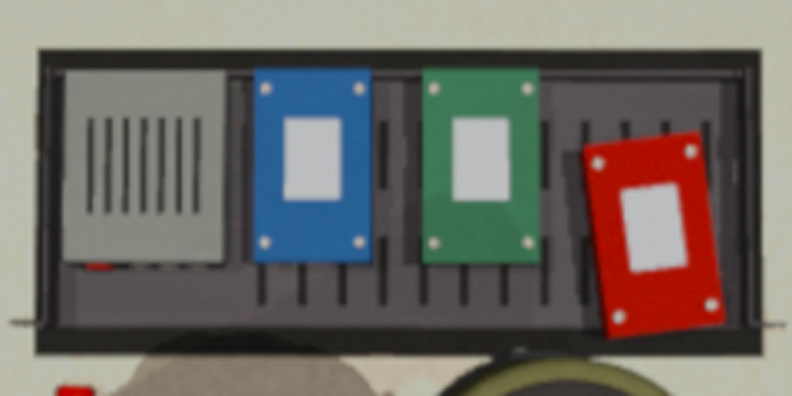

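Blue and green both have their rear edges at crop row 69, level with the psu. They measure -1.1° and -1.2°, which matches the tray's yaw. Red has not moved, and the gripper is clear.

```bash
python3 -c "
from bench import bot
print(bot.close_job())"
```

```text
the job is handed in; nothing more can be done
None
```

I pushed the green and blue boxes fully home and square against the rear lip, left the red one where it was, kept clear of the tape, screwdriver and can, and handed the job in at about 8 s of the 43 s allowed (no verdict came back).

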